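Load a slide tray through the spring gate of a stainer and start it

ROBOT

A 7-joint arm with a two-finger parallel gripper is mounted at the origin on the work surface. World frame = base frame: x ahead of the robot, y to its left, z up, the work surface at z = 0. Lengths are in mm, angles in rad, forces in N, time in s.
With the tool pointing down it reaches from about 350 to 775 mm from the base axis. Payload 3.1 kg.
Tool frame: the origin (TCP) lies at the very end of the fingers, on their centre line; the grasp point (between the pads) lies 19 mm behind it; x points along the fingers, y is the direction in which the jaws open and shut, and the axes are right-handed (so a half turn about x gives the same grasp; the last joint's range is limited). The gripper opens to 85 mm and grips with 20 to 120 N. Pads are 22 mm wide; open, the fingers measure 114 mm over their backs; the gripper's body (76 mm by 85 mm) begins 54 mm behind the grasp point. The pads swing forward as they close: fully open they stand 13 mm farther back than shut.
Start: joints at [-1.16, 0.311, 0.014, 1.512, -0.004, 1.319, -0.027], TCP at [240.593, 494.603, 231.304] pointing down, gripper open.
Joint ranges: [-2.7, 2.7], [-0.3, 1.91], [-1.27, 1.3], [0.12, 2.57], [-1.44, 4.58], [0.2, 2.03], [-3.05, 3.05]. Speed limits (rad/s): [2.79, 2.79, 3.14, 3.14, 3.14, 3.14, 3.14].

INTERFACE

Orientations are given as a 3x3 rotation matrix whose columns are the frame's x, y, z axes.
In Python, from rig import arm, viewer, job, spotter gives the robot as it stands. The module is installed in compiled form; this text tells all that it offers.
- The arm moves only by the shell command python3 -m inch 'ROWS' [FORCE]. ROWS is JSON, a list of rows, each a list of 7 numbers: the turn, a rotation vector about the tool's x, y, z in rad, then the shift along the tool's x, y, z in m, then the finger opening in m, from 0 to 0.0854. In form: [[ax, ay, az, dx, dy, dz, gripper], ...]. A call has 1 to 8 rows; each row shifts and turns the commanded pose from where the row before left it, along the tool's axes as they then stand; what a row does not reach is not made up. A row lasts 1/10 s, in which the tool goes at most 50 mm and 8.59 degrees, less where a joint would pass 70% of its speed; a pose out of reach is approached as far as the arm can. A call with a gripper value outside its range is refused whole. The fingers move at their own pace and stop on an object; FORCE is the grip in N (left out, the last holds). Time passes only in rows, so rows that do not move let the fingers close. It gives the time, the measured TCP pose, the force and the opening at its end, in the units of the state.
- arm.observe(): the state, without advancing time (a new reading comes with each control period).
- viewer.camera(name): name is "scene" or "top" or "wrist"; returns the picture (480x640x3 uint8, blue, green, red); there is no depth.
- viewer.camera_model(name): a dict with "fx", "fy", "cx", "cy" (pixels), "k1" (the pictures are not rectified: a ray, as slopes to the right and down, at radius r is drawn at 1 + k1 r^2 times it, then the intrinsics apply), "R" (3x3) and "t" (3): a world point X has camera coordinates R X + t; the wrist camera has in their place "T_tool_cam" (4x4, takes a point from camera to tool coordinates, whose origin is the TCP and whose axes are the tool frame's). Camera axes: x right, y down, z forward; pixel columns grow to the right and rows downward; lengths in mm; the calibration is good to about 2 mm. A picture is of the moment at which its call begins: read the wrist's pose just before it. camera_model takes no time and is no camera call.
- job.close_job(): hands the job in, once; it reports no verdict.
Trained networks look in the newest picture that a camera, given by its name, has taken for a name from the list of things; names that differ only in an ending like _2 or _b are one class to them, and where a whole thing is asked for, a point or a joint stands for the part that bears it (a point fixed in the world has none). Each returns a list of dicts, best first, with "conf" (0 to 1); they miss things now and then, are a little off and sometimes report something else, mostly with a low value. They report only what shows in the picture. A call takes as long as a camera call.
- spotter.look_for(label, camera): "centre" ([row, column] in pixels, amid what is visible of it).
- spotter.silhouettes(label, camera): "mask" (480x640 bool, what is visible of it) and "centre" ([row, column] in pixels, amid what is visible of it).
The state is a dict: "time_s": time; "joint_pos": joint angles; "joint_vel": joint speeds; "joint_efforts": joint torques, N m; "ee_pos": TCP position; "ee_rot": TCP orientation; "contact_force": force on the tool from outside, world axes, zero at the start; "ft_torque": the same for the moment, N m; "grip_width": finger opening in mm.
Only numpy, scipy, OpenCV 4.12 (cv2) and the standard library are available. Lean on these libraries where they do the work, as an engineer would, in place of code of your own. Each camera call takes 0.05 s, during which the arm holds its last target. There are 200 camera calls.

TASK

Slide the open tray of microscope slides along the bench into the stainer's loading lane and push it through the spring gate until it is fully home against the stop, so that both gate leaves swing shut behind it. Then press the round start key on the machine's low deck all the way down and let go. Keep the tray flat on the bench the whole time (do not lift or tip it), do not press the key before the tray is home, and leave the beaker, the bottle and the closed slide box where they stand.

Things in the scene. Friction and masses are not known exactly. Their poses are not given: they have to be found in the camera images.
- tray: Loose open grey tray, 100 mm long (x), 88 wide (y; too wide to grasp), 28 high, about 0.3 kg; nine glass slides in it reach 31 mm. Outer walls plain and upright; either end may lead. Origin: centre of its underside. Starts 125 to 160 mm before the gate, up to 25 mm off the lane's centre line and 0.35 rad off its direction.
- dock: White slide stainer with an open-topped loading lane, fixed to the bench. Origin: on the bench in the middle of the gate; x runs along the lane into the machine (about towards world -y), y across, z up. Behind the stop: a deck 60 mm high (dock x 158 to 268 mm, 240 wide), then the machine body, 130 high, 300 wide, to x 457 mm.
- lane_mouth (a point): Middle of the lane's flared mouth, on the bench, dock x = -85 mm. Aluminium lane walls 36 mm high, the bench is the floor. Inner width about 134 mm here, narrowing to 94 mm (y -47 to 47) at x = -42; straight guide walls x = -42 to -10; hinge posts 46 mm high at x = 0; no walls x = 0 to 60, where the gate leaves swing; bay walls x = 60 to 158 mm, 94 mm apart.
- stop (a point): Stop: middle of the foot of the upright face that ends the lane, dock x = 158 mm, y = 0, z = 0. A tray that is home touches this face: its origin is then at dock x = 108 mm and its trailing face at x = 58 mm, clear of the swinging leaves.
- leaf_a (a joint): Gate leaf on the dock's +y side: steel plate 50 mm long, 4 mm thick, from 8 to 44 mm above the bench, upright hinge at x = 0, y = 53.5 mm in the dock's frame. 0 rad = shut across the lane; grows to 1.6 as it swings inwards (towards dock +x); it cannot swing outwards. A light spring shuts it: about 0.25 N at the leaf's tip to start opening, about 1.4 N wide open.
- leaf_b (a joint): The same, mirrored: gate leaf on the dock's -y side, hinge at y = -53.5 mm. The two leaves meet at the centre line when shut.
- start_key (a joint): Travel of the round start key, 36 mm across, 0 = up, 0.006 m = fully down (about 5 N); it springs back when let go.
- start_key_top (a point): Centre of the key's top face, on the dock's deck at dock x = 205 mm, y = 0; the key is pressed straight down.
- beaker: Glass beaker, 76 mm across, 70 mm high; origin at the centre of its underside. Leave alone.
- reagent: Amber bottle, 60 mm across, 140 mm high; origin at the centre of its underside. Leave alone.
- slide_box: Closed white slide box, 90 x 160 x 32 mm (x, y, z); origin at the centre of its underside. Leave alone.

How it is judged (in metres and radians):
On the way, in this order (a step that is already met when the one before it is completed fails the run):
1. the tray stands in the gateway, holding both gate leaves open (value of joint each of leaf_a, leaf_b above 0.6 rad and x of tray in the frame of dock between -0.045 and 0.045 m), for 0.1 s.
2. the tray is home (within 5 mm of the stop) and both gate leaves are shut behind it (x of tray in the frame of dock above 0.103 m and value of joint each of leaf_a, leaf_b below 0.1 rad), for 0.1 s.
3. the start key is pressed (at least 4.5 mm of its 6 mm) (value of joint start_key above 0.0045 m), for 0.05 s.
At the end, for the whole second after the job is handed in: The tray lies at rest flat on the bench in the bay, within 5 mm of the stop, within 6 mm of the lane's centre line and 0.1 rad of its direction; both gate leaves are shut (under 0.1 rad) and the start key is up again (under 2 mm) (all of step 2 and y of tray in the frame of dock between -0.006 and 0.006 m and angle between the x axis of tray and the x axis of dock, either way round below 0.1 rad and height (world z) of tray below 0.004 m and linear speed of tray below 0.02 m/s and value of joint start_key below 0.002 m); the robot touches nothing.
It fails at once if the tray is lifted more than 15 mm or tipped more than 0.2 rad (height (world z) of tray above 0.015 m or angle between tray's own z axis and vertical above 0.2 rad).
It fails at once if the start key is pressed (over 3 mm) before the tray is home with the gate shut (value of joint start_key above 0.003 m and (x of tray in the frame of dock below 0.1 m or value of joint any of leaf_a, leaf_b above 0.2 rad)).
It fails at once if the beaker, the bottle or the slide box is moved more than 20 mm (distance of any of beaker, reagent, slide_box from where it was at the start of the episode above 0.02 m).
It also fails if it takes over 66 s, if anything falls off the work surface, if the arm or the gripper's body presses on something with over 40 N, if the wrist force passes 120 N, or if a joint passes its speed limit or range.

## Working session

There is one attempt and no reset: what is moved stays moved. The work goes in short steps, Python scripts to look and compute and a shell command to move; the robot and the scene stay as the last step left them, time stands still between calls to the robot, and variables do not carry over. Pictures are saved under pics/ and viewed, about 8 in all and at most 12, crops included, and the job is handed in when it is done.

```bash
mkdir -p pics
cat > h.py <<'E'
import numpy as np, cv2
from rig import arm, viewer, job, spotter
def ray(cam,px,st=None):
    m=viewer.camera_model(cam)
    # px = [row,col]
    d=np.array([(px[1]-m['cx'])/m['fx'],(px[0]-m['cy'])/m['fy']]); u=d.copy()
    for _ in range(20): u=d/(1+m['k1']*(u@u))
    v=np.array([u[0],u[1],1.])
    if 'R' in m:
        R=np.array(m['R']);t=np.array(m['t']).ravel();return -R.T@t,R.T@v
    T=np.array(m['T_tool_cam']);Re=np.array(st['ee_rot']);p=np.array(st['ee_pos'])
    return Re@T[:3,3]+p,Re@(T[:3,:3]@v)
def onz(cam,px,z,st=None):
    o,d=ray(cam,px,st);return o+d*(z-o[2])/d[2]
def tri(a,b):
    (o1,d1),(o2,d2)=a,b
    s=np.linalg.lstsq(np.stack([d1,-d2],1),o2-o1,rcond=None)[0]
    p,q=o1+s[0]*d1,o2+s[1]*d2
    return (p+q)/2,np.linalg.norm(p-q)
def proj(cam,X,st=None):
    m=viewer.camera_model(cam)
    if 'R' in m: c=np.array(m['R'])@X+np.array(m['t']).ravel()
    else:
        T=np.array(m['T_tool_cam']);c=T[:3,:3].T@(np.array(st['ee_rot']).T@(np.array(X)-st['ee_pos'])-T[:3,3])
    u=c[:2]/c[2];u=u*(1+m['k1']*(u@u));return np.array([m['fy']*u[1]+m['cy'],m['fx']*u[0]+m['cx']])
E
cat > a.py <<'E'
from h import *
np.set_printoptions(precision=3,suppress=True)
s=arm.observe();print(s['time_s'],s['ee_pos'],s['ee_rot'],s['contact_force'])
for c in ['top','scene']:
    im=viewer.camera(c);cv2.imwrite(f'pics/{c}0.png',im)
    for l in ['tray','dock','leaf_a','start_key','start_key_top','beaker','reagent','slide_box']:
        r=spotter.silhouettes(l,c)
        for q in r[:2]:
            m=q['mask'].astype(np.uint8);cs=max(cv2.findContours(m,0,1)[0],key=cv2.contourArea)
            print(c,l,round(q['conf'],2),np.round(q['centre']),m.sum(),cv2.minAreaRect(cs),onz(c,q['centre'],0))
E
python3 a.py
```

```text
0.0 [240.269 493.918 230.2  ] [[-0.001  0.437  0.899]
 [-0.002  0.899 -0.437]
 [-1.    -0.002  0.   ]] [-0.01  -0.267  0.016]
top tray 0.67 [266. 309.] 1355 ((307.9474792480469, 267.6352844238281), (35.00734329223633, 39.792518615722656), 61.821407318115234) [540.526 141.906   0.   ]
top dock 0.76 [247. 490.] 17432 ((448.8439636230469, 252.85324096679688), (128.33456420898438, 227.9694366455078), 80.13418579101562) [ 579.124 -332.557    0.   ]
top dock 0.55 [254. 454.] 176 ((455.0, 252.0), (14.0, 14.0), 90.0) [ 564.95  -236.758    0.   ]
top leaf_a 0.5 [274. 372.] 33 ((371.5961608886719, 273.98077392578125), (12.355316162109375, 2.7456257343292236), 78.69007110595703) [516.554 -19.223   0.   ]
top leaf_a 0.48 [255. 370.] 43 ((368.5, 254.99998474121094), (18.246862411499023, 2.8130578994750977), 81.25383758544922) [565.139 -14.628   0.   ]
top start_key 0.74 [250. 457.] 153 ((455.2500305175781, 252.25), (13.435027122497559, 12.727920532226562), 45.0) [ 573.675 -244.973    0.   ]
top beaker 0.88 [216. 213.] 801 ((214.30001831054688, 215.40000915527344), (33.09380340576172, 29.963310241
[... 1059 characters left out ...]
.] 253 ((271.8486328125, 271.2081298828125), (26.320682525634766, 11.39582633972168), 36.02737045288086) [534.404  16.7    -0.   ]
scene start_key 0.5 [297. 191.] 233 ((188.5, 299.5), (15.0, 17.0), 90.0) [ 485.293 -176.374    0.   ]
scene start_key_top 0.63 [297. 188.] 256 ((188.0, 299.0), (16.0, 18.0), 90.0) [ 482.408 -180.707    0.   ]
scene beaker 0.6 [214. 414.] 943 ((414.5, 215.5), (37.0, 29.0), 90.0) [633.334 429.74    0.   ]
scene reagent 0.79 [335. 300.] 1708 ((298.5, 334.5), (67.0, 31.0), 90.0) [736.002 -74.915   0.   ]
scene slide_box 0.8 [174. 374.] 1424 ((375.2832946777344, 172.10198974609375), (28.954198837280273, 59.824485778808594), 64.79888153076172) [419.426 505.551   0.   ]
```

Run:
```python
from h import *
a=cv2.imread('pics/top0.png')[200:320,260:500];cv2.imwrite('pics/c0.png',cv2.resize(a,(800,400),interpolation=cv2.INTER_CUBIC))
np.set_printoptions(precision=2,suppress=True)
t={'key':([251.5,455],[299,188]),'la':([255,370],[267,272]),'lb':([274,372],[259,252]),'tray':([267,308],[241,311])}
for k,(p,q) in t.items(): print(k,*tri(ray('top',p),ray('scene',q)),onz('top',p,25))
m=viewer.camera_model('wrist');print(m['T_tool_cam'],m['fx'])
```

```text
key [ 562.07 -216.89   77.56] 0.24474379734861504 [ 567.74 -231.61   25.  ]
la [564.38  -9.58  36.22] 6.537994330313793 [563.57 -13.35  25.  ]
lb [512.91 -18.61  34.05] 6.756977779726851 [515.46 -16.83  25.  ]
tray [536.61 142.76  11.24] 3.140502109371141 [536.48 143.65  25.  ]
[[  -0.     -0.33    0.94 -143.21]
 [   1.     -0.      0.     -0.25]
 [  -0.      0.94    0.33  -84.29]
 [   0.      0.      0.      1.  ]] 375.83361819594376
```

View pics/c0.png

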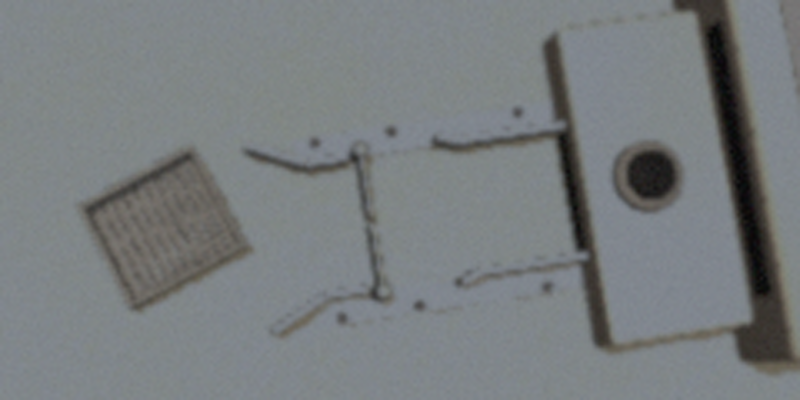

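```bash
cat >> h.py <<'E'
def c0(x,y): return [200+y/3.3333-.35,260+x/3.3333-.35]
E
python3 - <<'E'
from h import *
np.set_printoptions(precision=2,suppress=True)
P=[onz('top',c0(*p),46)[:2] for p in [(361,150),(381,292)]]
g=(P[0]+P[1])/2; key=onz('top',c0(650,175),66)[:2]
print('posts',P,np.linalg.norm(P[0]-P[1]),'gate',g,'key',key,np.linalg.norm(key-g))
w=P[0]-P[1];n1=np.array([w[1],-w[0]]);n2=key-g
for n in(n1,n2):print(np.degrees(np.arctan2(n[1],n[0])))
h=np.arctan2(n2[1],n2[0]);d=np.array([np.cos(h),np.sin(h)]);l=np.array([-d[1],d[0]])
C=np.array([onz('top',c0(*p),28)[:2] for p in [(85,207),(195,150),(250,248),(137,307)]])
c=C.mean(0);e=(C[1]+C[2]-C[0]-C[3])/2;print(C,'centre',c,np.linalg.norm(e),np.linalg.norm(C[0]-C[3]),'head',np.degrees(np.arctan2(e[1],e[0])))
for p in [c,*C]:print('dock',d@(p-g),l@(p-g))
E
```

```text
posts [array([587.38,  -6.93]), array([481.34, -18.35])] 106.66067303025903 gate [534.36 -12.64] key [ 561.77 -219.08] 208.251357884052
-83.85002329518171
-82.43545994226815
[[550.6  200.77]
 [592.21 117.  ]
 [517.18  77.17]
 [474.7  162.74]] centre [533.67 139.42] 94.53455738318239 84.88993715830321 head -63.59028982854845
dock -150.829622883821 19.336245242846115
dock -209.41500935967616 44.18942989006697
dock -120.89961356509416 74.4173976356601
dock -91.29260900830354 -5.2091199422543255
dock -181.7112596022101 -36.05272661208822
```

```bash
python3 -m inch '[[0.143,0,0,0,0,0,0],[0.143,0,0,0,0,0,0],[0.143,0,0,0,0,0,0],[0.143,0,0,0,0,0,0],[0.143,0,0,0,0,0,0],[0.143,0,0,0,0,0,0],[0.143,0,0,0,0,0,0]]' 
python3 -m inch '[[0,0,0,0,0.030,0.035,0],[0,0,0,0,0.030,0.035,0],[0,0,0,0,0.030,0.035,0],[0,0,0,0,0.030,0.035,0],[0,0,0,0,0.030,0.035,0],[0,0,0,0,0.030,0.035,0],[0,0,0,0,0.030,0.035,0],[0,0,0,0,0.030,0.035,0]]' 
python3 -m inch '[[0,0,0,0.02,0.032,0.040,0],[0,0,0,0.02,0.032,0.040,0],[0,0,0,0.02,0.032,0.037,0],[0,0,0,0,0,0,0]]'
cat > s.py <<'E'
from h import *
import sys
np.set_printoptions(precision=2,suppress=True)
g=np.array([534.5,-12.6]);h=np.radians(-83.2)
d=np.array([np.cos(h),np.sin(h)]);l=np.array([-d[1],d[0]])
def dk(p): p=np.array(p)[:2]-g; return np.array([d@p,l@p])
def st():
    s=arm.observe();R=np.array(s['ee_rot']);z=R[:,2]
    print('t',s['time_s'],'dock',dk(s['ee_pos']),'z',s['ee_pos'][2],'head',np.degrees(np.arctan2(z[1],z[0])),'down',R[:,0],'F',s['contact_force'],'w',s['grip_width']);return s
def pic(cam,name):
    s=st();im=viewer.camera(cam);cv2.imwrite(f'pics/{name}.png',im);return s,im
E
python3 -c "
from s import *
s,im=pic('wrist','w1')"
```

```text
time_s: 1.6
ee_pos: [240.6, 494.6, 231.3]
ee_rot: [[0.0, 0.994, 0.111], [0.0, 0.111, -0.994], [-1.0, 0.0, -0.0]]
contact_force: [0.0, -0.6, -0.3]
grip_width: 0.1
time_s: 2.4
ee_pos: [512.8, 243.4, 231.5]
ee_rot: [[0.0, 0.993, 0.117], [0.001, 0.117, -0.993], [-1.0, 0.001, -0.001]]
contact_force: [0.1, 0.3, 1.0]
grip_width: -0.1
time_s: 2.8
ee_pos: [614.3, 137.6, 172.0]
ee_rot: [[-0.003, 0.995, 0.104], [-0.009, 0.104, -0.994], [-1.0, -0.004, 0.009]]
contact_force: [-1.2, -0.6, -0.1]
grip_width: -0.1
t 2.8 dock [-139.69   97.06] z 172.04405883513704 head -84.00671989588209 down [-0.   -0.01 -1.  ] F [-1.24 -0.55 -0.14] w -0.053756319721115435
```

View pics/w1.png

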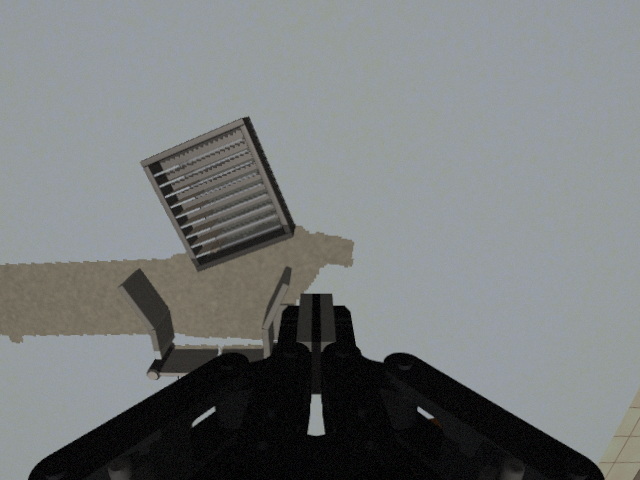

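```bash
cat >> s.py <<'E'
def tray(cs,s):
    # cs [row,col] of top corners: rear-left, front-left, front-right, rear-right ; z 28
    C=np.array([dk(onz('wrist',p,28,s)) for p in cs]);e=(C[1]+C[2]-C[0]-C[3])/2
    print(C,'centre',C.mean(0),'len',np.linalg.norm(e),'wid',np.linalg.norm((C[0]+C[1]-C[2]-C[3])/2),'ang',np.degrees(np.arctan2(e[1],e[0])))
E
python3 -c "
from s import *
s=st()
tray([(118,246),(234,294),(269,197),(162,141)],s)
print('postb',dk(onz('wrist',(374,153),46,s)),'mouth a/b',dk(onz('wrist',(266,289),36,s)),dk(onz('wrist',(286,121),36,s)))
print('seam',dk(onz('wrist',(346,219),44,s)))
"
```

```text
t 2.85 dock [-144.49   96.23] z 173.53003783427047 head -83.75609446411161 down [-0. -0. -1.] F [0.26 1.04 0.84] w 0.18379113114227613
[[-220.36   44.86]
 [-129.25   77.88]
 [ -98.56   -5.37]
 [-189.37  -39.39]] centre [-159.38   19.5 ] len 96.94262598859581 wid 89.24959037862494 ang 20.23158438168381
postb [ -2.97 -52.36] mouth a/b [-104.45   73.55] [-86.5  -70.38]
seam [-32.46  10.69]
```

```bash
python3 -m inch '[[0,0,0,0.035,0.006,0.003,0],[0,0,0,0.035,0,0,0],[0,0,0,0.035,0,0,0],[0,0,0,0.035,0,0,0],[0,0,0,0.023,0,0,0],[0,0,0,0,0,0,0]]' 
python3 -m inch '[[0,0,0,0,-0.005,0,0],[0,0,0,0,-0.005,0,0],[0,0,0,0,-0.005,0,0],[0,0,0,0,-0.005,0,0],[0,0,0,0,-0.005,0,0],[0,0,0,0,-0.005,0,0],[0,0,0,0,0,0,0],[0,0,0,0,0,0,0]]'
python3 -c "
from s import *
s,im=pic('wrist','w2')"
```

```text
time_s: 3.45
ee_pos: [614.3, 147.4, 9.4]
ee_rot: [[-0.008, 0.993, 0.119], [-0.0, 0.119, -0.993], [-1.0, -0.008, -0.001]]
contact_force: [-0.8, 1.0, 0.4]
grip_width: 0.0
time_s: 4.25
ee_pos: [588.7, 142.3, 13.3]
ee_rot: [[0.0, 0.993, 0.117], [0.0, 0.117, -0.993], [-1.0, 0.0, -0.0]]
contact_force: [1.3, 0.3, 1.0]
grip_width: 0.2
t 4.25 dock [-147.42   72.19] z 13.29444987134457 head -83.28943219716284 down [ 0.  0. -1.] F [1.34 0.3  0.96] w 0.15364245659529127
```

View pics/w2.png

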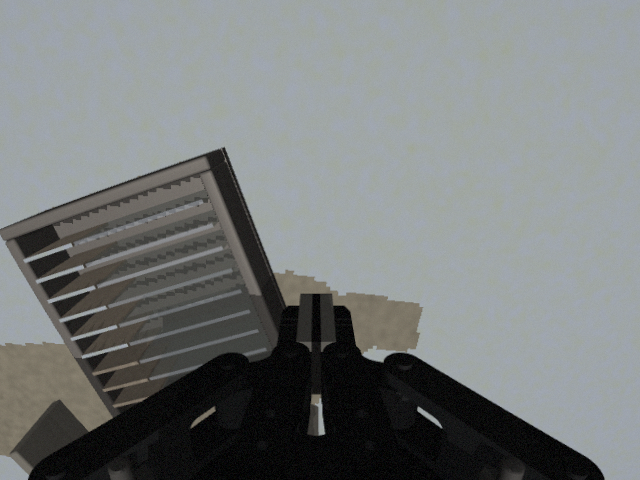

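```bash
python3 -m inch '[[0,0,0,0.002,-0.004,0,0],[0,0,0,0,-0.004,0.002,0],[0,0,0,0,-0.003,0.002,0],[0,0,0,0,-0.003,0,0],[0,0,0,0,0,0,0],[0,0,0,0,0,0,0]]'
python3 -c "
from s import *
s=st()
for p in [(150,222),(238,3)]: print(dk(onz('wrist',p,28,s))+np.array([0,14]))
s,im=pic('wrist','w3')"
```

```text
time_s: 4.9
ee_pos: [574.3, 136.0, 10.6]
ee_rot: [[-0.002, 0.993, 0.117], [-0.001, 0.117, -0.993], [-1.0, -0.002, 0.0]]
contact_force: [2.3, 0.2, 0.4]
grip_width: -0.4
t 4.9 dock [-142.86   57.13] z 10.6126852882302 head -83.30972069560111 down [-0. -0. -1.] F [2.33 0.19 0.44] w -0.3828072664150253
[-213.38   40.32]
[-182.53  -46.17]
t 4.9 dock [-142.86   57.13] z 10.6126852882302 head -83.30972069560111 down [-0. -0. -1.] F [2.33 0.19 0.44] w -0.3828072664150253
```

View pics/w3.png

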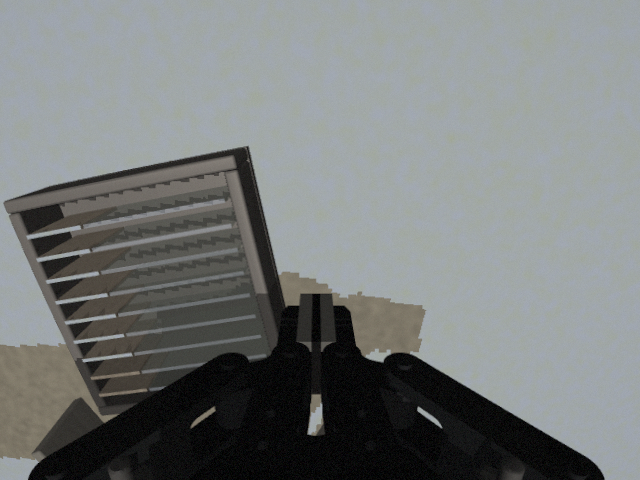

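```bash
python3 -c "
from s import *
s=st()
for p,z in [((168,238),28),((207,6),28),((148,248),0)]: print(dk(onz('wrist',p,z,s)))"
```

```text
t 4.95 dock [-142.97   57.09] z 10.514174678519302 head -83.30741257677064 down [-0. -0. -1.] F [1.23 0.49 0.93] w -0.3189279532262161
[-207.5    31.25]
[-194.63  -55.5 ]
[-211.16   29.94]
```

```bash
python3 -m inch '[[0,0,0,0,0.012,0,0],[0,0,0,-0.04,0,0,0],[0,0,0,-0.04,0,0,0.05],[0,0,0,0,-0.023,-0.035,0.05],[0,0,0,0,-0.023,-0.035,0.05],[0,0,0,0,-0.022,-0.034,0.05],[0,0,0,0,0,0,0.05],[0,0,0,0,0,0,0.05]]'
python3 -c "
from s import *
s,im=pic('wrist','w4')"
```

```text
time_s: 5.75
ee_pos: [504.8, 234.4, 89.9]
ee_rot: [[-0.004, 0.993, 0.121], [-0.001, 0.121, -0.993], [-1.0, -0.004, 0.001]]
contact_force: [0.7, -0.8, 0.5]
grip_width: 49.8
t 5.75 dock [-248.77   -0.27] z 89.94778058838781 head -83.06667413173166 down [-0. -0. -1.] F [ 0.7  -0.81  0.5 ] w 49.833146307028905
```

View pics/w4.png

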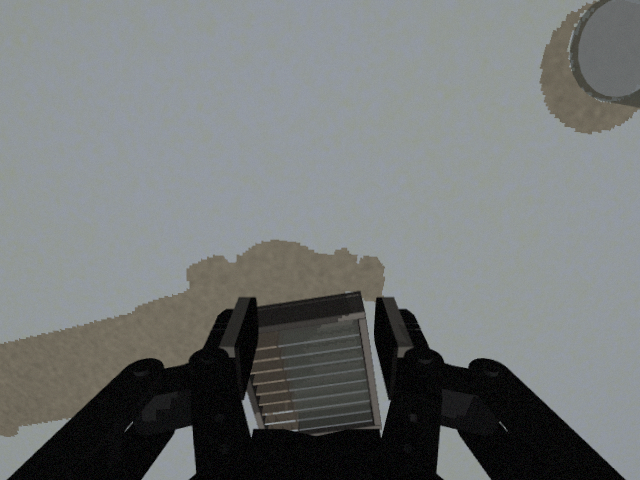

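```bash
python3 -m inch '[[0,0,0,0.041,-0.006,0,0.05],[0,0,0,0.04,0,0,0.05],[0,0,0,0,0,0.01,0.05],[0,0,0,0,0,0.01,0.05],[0,0,0,0,0,0.006,0.05],[0,0,0,0,0,0.006,0.05],[0,0,0,0,0,0.006,0.05],[0,0,0,0,0,0.006,0.05]]'
python3 -m inch '[[0,0,0,0,0.001,0.004,0.05],[0,0,0,0,0.001,0.004,0.05],[0,0,0,0,0.001,0.004,0.05],[0,0,0,0,0.001,0.004,0.05],[0,0,0,0,0,0,0.05],[0,0,0,0,0,0,0.05]]'
python3 -c "
from s import *
s,im=pic('top','t5')
a=im[200:320,260:500];cv2.imwrite('pics/c5.png',cv2.resize(a,(800,400),interpolation=cv2.INTER_CUBIC))"
```

```text
time_s: 6.6
ee_pos: [508.4, 190.0, 11.8]
ee_rot: [[0.004, 0.993, 0.118], [0.003, 0.118, -0.993], [-1.0, 0.004, -0.002]]
contact_force: [0.8, 2.8, 1.5]
grip_width: 50.2
time_s: 7.2
ee_pos: [512.3, 172.2, 9.6]
ee_rot: [[-0.001, 0.993, 0.116], [-0.002, 0.116, -0.993], [-1.0, -0.001, 0.001]]
contact_force: [0.5, 0.6, 1.2]
grip_width: 49.9
t 7.2 dock [-186.16   -0.14] z 9.638927669004778 head -83.32738512210432 down [-0. -0. -1.] F [0.51 0.6  1.18] w 49.90559423945989
```

View pics/c5.png

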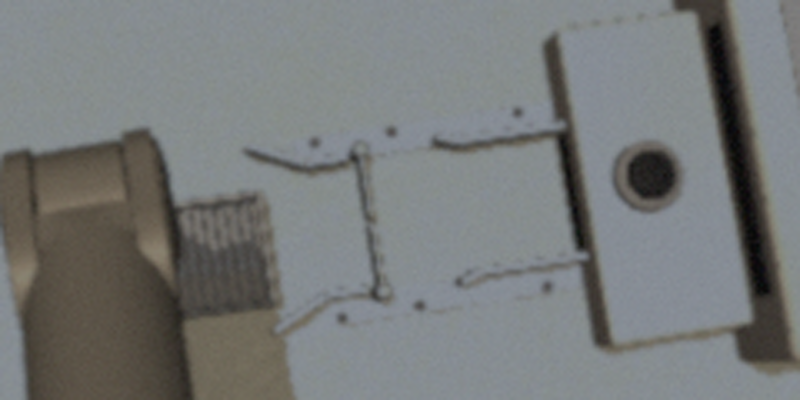

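```bash
python3 -c "
from s import *
for p in [(262,194),(277,306)]: print(dk(onz('top',c0(*p),28)))
for p in [(247,151),(279,332)]: print(dk(onz('top',c0(*p),36)))"
```

```text
[-76.44  32.51]
[-77.34 -52.42]
[-83.35  65.47]
[-79.03 -71.88]
```

```bash
python3 -m inch '[[-0.017,0,0,0,0,-0.006,0.05],[0,0,0,0,-0.011,0,0.05],[0,0,0,0,0,0.006,0.05]]'
python3 -m inch '[[0,0,0,0,0.0012,0.004,0.05],[0,0,0,0,0.0012,0.004,0.05],[0,0,0,0,0.0012,0.004,0.05],[0,0,0,0,0.0012,0.004,0.05],[0,0,0,0,0.0012,0.004,0.05],[0,0,0,0,0.0012,0.004,0.05],[0,0,0,0,0.0012,0.004,0.05],[0,0,0,0,0,0,0.05]]'
python3 -c "
from s import *
s,im=pic('top','t6')
a=im[200:320,260:500];cv2.imwrite('pics/c6.png',cv2.resize(a,(800,400),interpolation=cv2.INTER_CUBIC))"
```

```text
time_s: 7.55
ee_pos: [499.6, 172.7, 9.3]
ee_rot: [[-0.003, 0.991, 0.137], [-0.0, 0.137, -0.991], [-1.0, -0.003, 0.0]]
contact_force: [-0.1, -0.6, 1.2]
grip_width: 50.0
time_s: 8.35
ee_pos: [514.3, 144.1, 10.2]
ee_rot: [[0.001, 0.991, 0.132], [-0.001, 0.132, -0.991], [-1.0, 0.001, 0.001]]
contact_force: [0.8, 0.2, 0.3]
grip_width: 50.1
t 8.35 dock [-158.02   -1.45] z 10.153858856385911 head -82.38632472972144 down [ 0. -0. -1.] F [0.82 0.16 0.27] w 50.06854464869423
```

View pics/c6.png

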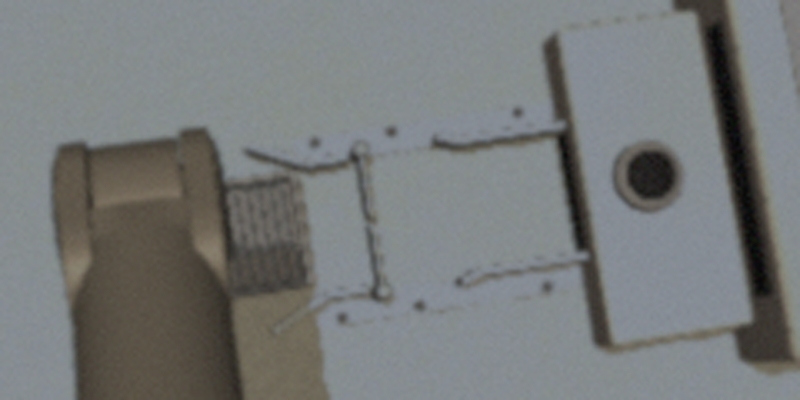

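```bash
for i in 1; do python3 -m inch '[[0,0,0,0,0,0.008,0.05],[0,0,0,0,0,0.008,0.05],[0,0,0,0,0,0.008,0.05],[0,0,0,0,0,0.008,0.05],[0,0,0,0,0,0.008,0.05],[0,0,0,0,0,0.008,0.05],[0,0,0,0,0,0.008,0.05],[0,0,0,0,0,0.008,0.05]]'; done
python3 -c "
from s import *
s,im=pic('top','t7')
for l in ['leaf_a','tray']:
  for q in spotter.look_for(l,'top'): print(l,q)
a=im[200:320,260:500];cv2.imwrite('pics/c7.png',cv2.resize(a,(800,400),interpolation=cv2.INTER_CUBIC))"
```

```text
time_s: 9.2
ee_pos: [520.5, 89.2, 10.2]
ee_rot: [[-0.003, 0.991, 0.137], [0.01, 0.137, -0.991], [-1.0, -0.002, -0.011]]
contact_force: [-5.5, 17.2, 4.9]
grip_width: 50.0
t 9.2 dock [-102.76   -1.83] z 10.202929288040876 head -82.12756572603044 down [-0.    0.01 -1.  ] F [-5.54 17.21  4.91] w 50.041931956348144
leaf_a {'centre': [249.4, 376.4], 'conf': 0.51}
leaf_a {'centre': [277.3, 374.6], 'conf': 0.46}
leaf_a {'centre': [163.2, 408.1], 'conf': 0.39}
tray {'centre': [267.1, 367.2], 'conf': 0.89}
```

View pics/c7.png

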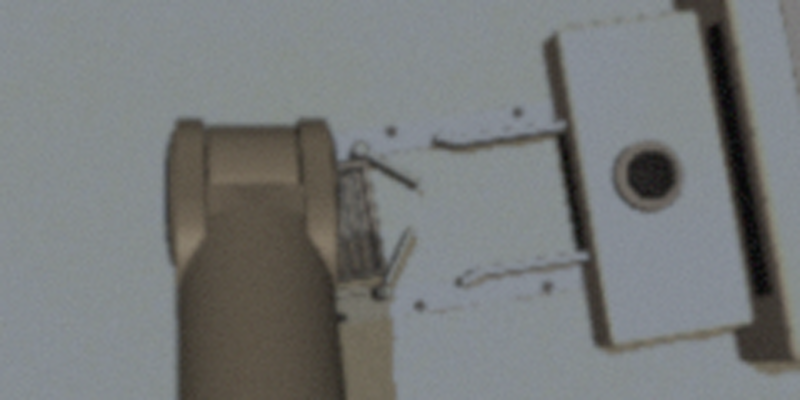

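```bash
python3 -c "
from s import *
s,im=pic('wrist','w8')
s,i2=pic('scene','s8')
a=cv2.resize(i2[180:340,180:340],(480,480),interpolation=cv2.INTER_CUBIC)
cv2.imwrite('pics/w8c.png',cv2.resize(np.hstack([im,a]),(800,343)))"
```

```text
t 9.35 dock [-100.44   -1.69] z 10.17525956754812 head -82.18834104582457 down [-0.    0.01 -1.  ] F [-3.98  9.92  4.58] w 50.00978789151742
t 9.4 dock [-100.46   -1.66] z 10.199736569552272 head -82.18438126365835 down [-0.    0.01 -1.  ] F [-4.08 11.13  4.89] w 50.18929793648141
```

View pics/w8c.png

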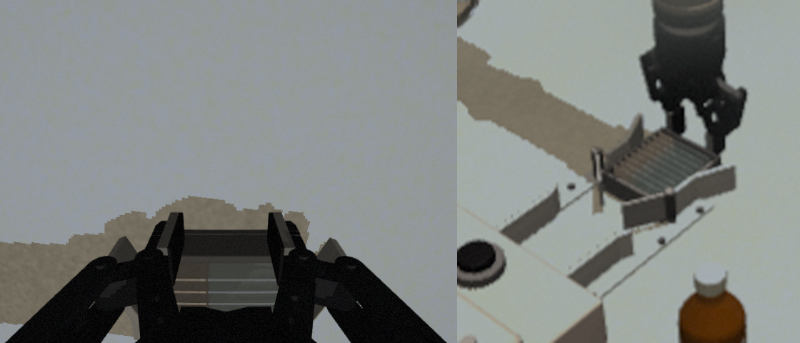

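```bash
python3 -m inch '[[0,0,0,0,0,-0.014,0.05],[0.017,0,0,0,-0.001,0,0.05],[0,0,0,0,0,0.007,0.05],[0,0,0,0,0,0.006,0.05],[0,0,0,0,-0.0005,0.006,0.05],[0,0,0,0,-0.0005,0.006,0.05],[0,0,0,0,-0.0005,0.004,0.05]]'
python3 -c "
from s import *
s=st()"
python3 -m inch '[[0,0,0,0,-0.0005,0.004,0.05],[0,0,0,0,-0.0005,0.004,0.05],[0,0,0,0,0,0.003,0.05],[0,0,0,0,0,0,0.05]]'
python3 -c "
from s import *
s=st()"
```

```text
time_s: 10.15
ee_pos: [521.4, 68.0, 10.0]
ee_rot: [[0.0, 0.993, 0.117], [0.002, 0.117, -0.993], [-1.0, 0.0, -0.002]]
contact_force: [-0.7, 5.1, -0.6]
grip_width: 49.8
t 10.15 dock [-81.57  -3.48] z 9.967866724568703 head -83.2607843832212 down [ 0.  0. -1.] F [-0.73  5.13 -0.57] w 49.83744654701348
time_s: 10.55
ee_pos: [521.7, 54.0, 9.9]
ee_rot: [[0.0, 0.993, 0.115], [-0.001, 0.115, -0.993], [-1.0, -0.0, 0.001]]
contact_force: [0.3, 1.7, -0.5]
grip_width: 49.9
t 10.55 dock [-67.69  -4.85] z 9.90774113560821 head -83.37450794136907 down [ 0. -0. -1.] F [ 0.35  1.71 -0.54] w 49.926900342376655
```

```bash
python3 -m inch '[[0,0,0,0,0,-0.004,0.05],[0,0,0,0,0.0035,0,0.05],[0,0,0,0,0,0.006,0.05],[0,0,0,0,0,0.006,0.05],[0,0,0,0,0,0.006,0.05],[0,0,0,0,0,0.006,0.05],[0,0,0,0,0,0.006,0.05],[0,0,0,0,0,0.006,0.05]]'
python3 -c "
from s import *
s,im=pic('top','t9')
a=im[200:320,260:500];cv2.imwrite('pics/c9.png',cv2.resize(a,(800,400),interpolation=cv2.INTER_CUBIC))"
```

```text
time_s: 11.35
ee_pos: [528.9, 23.8, 10.1]
ee_rot: [[0.0, 0.993, 0.117], [0.0, 0.117, -0.993], [-1.0, 0.0, -0.0]]
contact_force: [-0.6, 3.2, 1.5]
grip_width: 49.9
t 11.35 dock [-36.84  -1.28] z 10.098212774110777 head -83.29659563044957 down [ 0.  0. -1.] F [-0.61  3.25  1.5 ] w 49.94926009426016
```

View pics/c9.png

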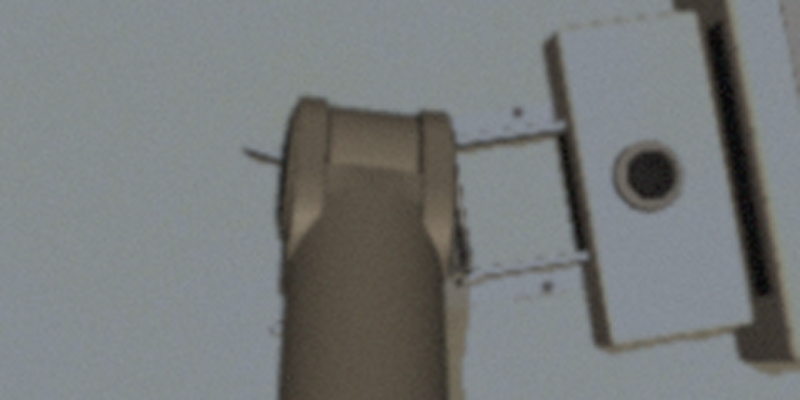

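```bash
python3 -m inch '[[0,0,0,0,0,0.006,0.05],[0,0,0,0,0,0.006,0.05],[0,0,0,0,0,0.006,0.05],[0,0,0,0,0,0.006,0.05],[0,0,0,0,0,0.006,0.05],[0,0,0,0,0,0.006,0.05]]'
python3 -c "
from s import *
s=st()"
```

```text
time_s: 12.0
ee_pos: [533.5, -11.5, 10.2]
ee_rot: [[0.001, 0.993, 0.117], [0.0, 0.117, -0.993], [-1.0, 0.001, -0.0]]
contact_force: [1.0, 5.1, 0.8]
grip_width: 50.0
t 12.0 dock [-1.16 -0.82] z 10.162430647260932 head -83.26679342990852 down [ 0.  0. -1.] F [0.99 5.14 0.76] w 49.9546453436172
```

Passing freely. Go on towards the stop, slowing down.

```bash
python3 -m inch '[[0,0,0,0,0,0.006,0.05],[0,0,0,0,0,0.006,0.05],[0,0,0,0,0,0.006,0.05],[0,0,0,0,0,0.006,0.05],[0,0,0,0,0,0.006,0.05],[0,0,0,0,0,0.005,0.05]]'
python3 -c "
from s import *
s=st()"
python3 -m inch '[[0,0,0,0,0,0.003,0.05],[0,0,0,0,0,0.003,0.05],[0,0,0,0,0,0.002,0.05],[0,0,0,0,0,0.002,0.05],[0,0,0,0,0,0,0.05]]'
python3 -c "
from s import *
s=st()"
```

```text
time_s: 12.6
ee_pos: [537.5, -46.2, 10.2]
ee_rot: [[0.001, 0.993, 0.117], [0.001, 0.117, -0.993], [-1.0, 0.001, -0.001]]
contact_force: [1.3, 5.2, 1.5]
grip_width: 50.4
t 12.6 dock [33.74 -0.95] z 10.175059392760096 head -83.27014749662435 down [ 0.  0. -1.] F [1.34 5.2  1.47] w 50.351531515420106
time_s: 13.1
ee_pos: [538.5, -56.0, 10.2]
ee_rot: [[0.0, 0.993, 0.117], [0.001, 0.117, -0.993], [-1.0, 0.0, -0.001]]
contact_force: [0.8, 4.9, 0.2]
grip_width: 49.9
t 13.1 dock [43.58 -1.2 ] z 10.180723047374977 head -83.2920257871025 down [ 0.  0. -1.] F [0.75 4.88 0.22] w 49.93502736989961
```

```bash
python3 -m inch '[[0,0,0,0,0,0.002,0.05],[0,0,0,0,0,0.002,0.05],[0,0,0,0,0,0.002,0.05],[0,0,0,0,0,0,0.05]]'
python3 -m inch '[[0,0,0,0,0,0.002,0.05],[0,0,0,0,0,0.002,0.05],[0,0,0,0,0,0,0.05]]'
python3 -c "
from s import *
s=st()"
```

```text
time_s: 13.5
ee_pos: [539.1, -61.3, 10.2]
ee_rot: [[-0.0, 0.993, 0.117], [0.002, 0.117, -0.993], [-1.0, 0.0, -0.002]]
contact_force: [1.1, 6.0, 1.9]
grip_width: 49.9
time_s: 13.8
ee_pos: [539.0, -61.4, 10.2]
ee_rot: [[-0.002, 0.993, 0.12], [0.006, 0.12, -0.993], [-1.0, -0.001, -0.006]]
contact_force: [-0.5, 9.9, 4.1]
grip_width: 50.2
t 13.8 dock [48.98 -1.26] z 10.215501657005689 head -83.09451268910703 down [-0.    0.01 -1.  ] F [-0.5   9.85  4.08] w 50.15908483775071
```

```bash
python3 -m inch '[[0,0,0,0,0,0.003,0.05],[0,0,0,0,0,0,0.05],[0,0,0,0,0,-0.009,0.05],[0,0,0,0,0,-0.003,0.05],[0,0,0,-0.02,0,0,0.05],[0,0,0,-0.04,0,0,0.05],[0,0,0,-0.04,0,0,0.05],[0,0,0,-0.04,0,0,0.05]]'
python3 -m inch '[[0,0,0,0,0,-0.045,0],[0,0,0,0,0,-0.045,0],[0,0,0,0,0,-0.03,0],[0,0,0,0,0,0,0]]'
python3 -c "
from s import *
s,im=pic('wrist','w10')"
```

```text
time_s: 14.6
ee_pos: [537.0, -60.2, 150.8]
ee_rot: [[-0.002, 0.994, 0.113], [-0.003, 0.113, -0.994], [-1.0, -0.003, 0.002]]
contact_force: [1.2, 0.1, 0.2]
grip_width: 50.0
time_s: 15.0
ee_pos: [523.0, 66.5, 149.2]
ee_rot: [[-0.002, 0.992, 0.124], [0.002, 0.124, -0.992], [-1.0, -0.002, -0.002]]
contact_force: [-0.2, 0.3, 0.5]
grip_width: -0.0
t 15.0 dock [-79.92  -2.02] z 149.24890785864133 head -82.89980508297069 down [-0.  0. -1.] F [-0.17  0.33  0.48] w -0.029567750429876038
```

View pics/w10.png

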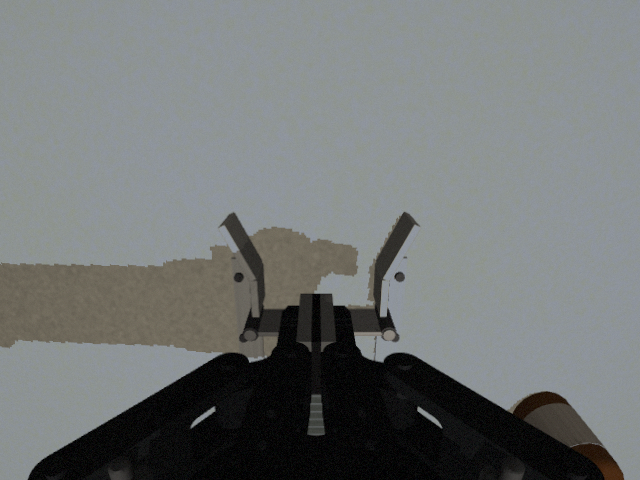

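```bash
python3 -m inch '[[0,0,0,-0.03,0,0.03,0],[0,0,0,-0.03,0,0.036,0],[0,0,0,-0.02,0,0.04,0],[0,0,0,0,0.001,0.045,0],[0,0,0,0,0.001,0.045,0],[0,0,0,0,0.001,0.045,0],[0,0,0,0,0,0.045,0],[0,0,0,0,0,0,0]]'
python3 -m inch '[[0,0,0,0,0,0,0]]'
python3 -c "
from s import *
s,im=pic('wrist','w11')
for l in ['tray','leaf_a','start_key']:
  for q in spotter.look_for(l,'wrist')[:2]: print(l,q)"
```

```text
time_s: 15.85
ee_pos: [556.0, -235.9, 229.6]
ee_rot: [[-0.004, 0.995, 0.098], [-0.011, 0.098, -0.995], [-1.0, -0.005, 0.01]]
contact_force: [-0.9, -0.4, 0.3]
grip_width: 0.1
time_s: 15.95
ee_pos: [558.3, -226.9, 229.4]
ee_rot: [[-0.003, 0.994, 0.108], [-0.003, 0.108, -0.994], [-1.0, -0.003, 0.002]]
contact_force: [0.5, 0.1, 0.3]
grip_width: -0.4
t 15.95 dock [215.58  -1.7 ] z 229.42979402281625 head -83.7958115342228 down [-0. -0. -1.] F [0.5  0.1  0.34] w -0.3505589614949033
tray {'centre': [73.8, 315.5], 'conf': 0.98}
start_key {'centre': [204.1, 321.9], 'conf': 0.87}
```

View pics/w11.png

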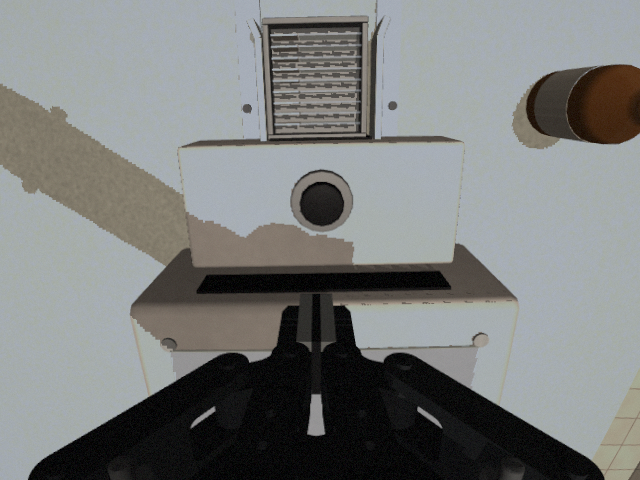

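```bash
python3 -c "
from s import *
s=st()
k=onz('wrist',(204,322),66,s);print('key',k,dk(k),tri(ray('wrist',(204,322),s),ray('top',c0(650,175))))
for p in [(18,263),(17,368),(137,368),(139,266)]: print(dk(onz('wrist',p,28,s)))
print('deck edge',[dk(onz('wrist',p,60,s)) for p in [(148,180),(142,320),(141,462)]])
viewer.camera('top')
for l in ['leaf_a','tray']:
  for q in spotter.silhouettes(l,'top')[:3]:
    r,c=np.nonzero(q['mask']);print(l,q['conf'],q['centre'],r.min(),r.max(),c.min(),c.max())
    if l=='leaf_a': print(np.degrees(cv2.fitLine(np.stack([c,r],1).astype(np.float32),2,0,.01,.01).ravel()[:2]))
"
```

```text
t 16.15 dock [209.53   1.46] z 229.84387713166151 head -83.19191502830635 down [-0.  0. -1.] F [ 0.01 -0.56  0.76] w -0.3346739086563328
key [ 565.24 -214.16   66.  ] [203.79   6.66] (array([ 564.74, -220.98,   49.59]), np.float64(5.834476644511547))
[ 54.55 -42.28]
[53.79 44.56]
[151.56  48.19]
[153.35 -43.27]
deck edge [array([ 157.44, -110.74]), array([153.24,   4.86]), array([151.61, 121.67])]
leaf_a 0.57 [277.5, 370.5] 267 288 370 375
[ 5.23 57.06]
leaf_a 0.53 [257.0, 370.3] 246 264 366 371
[10.41 56.34]
tray 0.75 [262.6, 409.9] 242 280 390 433
tray 0.7 [308.5, 170.6] 289 331 138 203
```

```bash
python3 -m inch '[[0,0,0,0.035,0.001,-0.002,0],[0,0,0,0.035,0,0,0],[0,0,0,0.035,0,0,0],[0,0,0,0.035,0,0,0],[0,0,0,0.01,0,0,0],[0,0,0,0.004,0,0,0],[0,0,0,0.002,0,0,0],[0,0,0,0,0,0,0]]'; python3 -c "
from s import *
st()"
```

```text
time_s: 17.1
ee_pos: [561.3, -218.7, 76.4]
ee_rot: [[-0.0, 0.993, 0.118], [0.002, 0.118, -0.993], [-1.0, -0.0, -0.002]]
contact_force: [-2.8, 1.2, 4.5]
grip_width: 0.2
t 17.1 dock [207.84   2.18] z 76.37853224078329 head -83.2364917473896 down [-0.  0. -1.] F [-2.81  1.21  4.46] w 0.16771648958305033
```

```bash
python3 -m inch '[[0,0,0,0.002,0,0,0],[0,0,0,0.002,0,0,0],[0,0,0,0.002,0,0,0],[0,0,0,0,0,0,0]]'; python3 -m inch '[[0,0,0,0.002,0,0,0],[0,0,0,0.002,0,0,0],[0,0,0,0,0,0,0]]'
```

```text
time_s: 17.5
ee_pos: [561.8, -219.0, 75.7]
ee_rot: [[0.002, 0.993, 0.118], [0.002, 0.118, -0.993], [-1.0, 0.002, -0.002]]
contact_force: [-11.3, 6.2, 28.7]
grip_width: -0.3
time_s: 17.8
ee_pos: [562.0, -219.1, 75.4]
ee_rot: [[0.004, 0.993, 0.118], [0.004, 0.118, -0.993], [-1.0, 0.004, -0.003]]
contact_force: [-19.3, 9.0, 45.7]
grip_width: -0.1
```

```bash
python3 -m inch '[[0,0,0,-0.009,0,0,0],[0,0,0,0,0,0,0]]';for i in 1; do python3 -m inch '[[0,0,0,-0.0025,0,0,0],[0,0,0,0,0,0,0],[0,0,0,0,0,0,0]]'; python3 -m inch '[[0,0,0,-0.002,0,0,0],[0,0,0,0,0,0,0],[0,0,0,0,0,0,0]]'; python3 -m inch '[[0,0,0,-0.002,0,0,0],[0,0,0,0,0,0,0],[0,0,0,0,0,0,0]]'; done | grep -A3 -E "pos|force"
```

```text
time_s: 18.0
ee_pos: [563.8, -220.1, 78.0]
ee_rot: [[0.007, 0.993, 0.118], [-0.001, 0.118, -0.993], [-1.0, 0.007, 0.002]]
contact_force: [-0.5, 0.1, 3.5]
grip_width: -0.2
ee_pos: [563.7, -220.1, 76.6]
ee_rot: [[0.004, 0.993, 0.117], [-0.002, 0.117, -0.993], [-1.0, 0.004, 0.002]]
contact_force: [3.4, -0.9, 4.9]
grip_width: -0.1
time_s: 18.6
ee_pos: [562.0, -219.7, 77.6]
ee_rot: [[0.001, 0.993, 0.117], [-0.0, 0.117, -0.993], [-1.0, 0.001, 0.0]]
contact_force: [3.1, -0.6, 4.5]
grip_width: 0.1
time_s: 18.9
ee_pos: [561.2, -219.5, 79.2]
ee_rot: [[-0.001, 0.993, 0.117], [0.0, 0.117, -0.993], [-1.0, -0.001, -0.0]]
contact_force: [2.2, 0.2, 2.3]
grip_width: -0.0
```

```bash
python3 -m inch '[[0,0,0,-0.02,0,0,0],[0,0,0,-0.04,0,0,0],[0,0,0,-0.04,0,0,0],[0,0,0,-0.04,0,0,0],[0,0,0,-0.03,0,0,0],[0,0,0,0,0,0,0],[0,0,0,0,0,0,0],[0,0,0,0,0,0,0]]'
python3 -m inch '[[0,0,0,0,0,0,0],[0,0,0,0,0,0,0],[0,0,0,0,0,0,0]]'
python3 -c "
from s import *
s,im=pic('wrist','w12')
k=spotter.look_for('start_key','wrist')
if k: print('key',k[0],dk(onz('wrist',k[0]['centre'],82,s)))
for q in spotter.silhouettes('tray','wrist')[:1]:
  r,c=np.nonzero(q['mask']);print(q['conf'],r.min(),r.max(),c.min(),c.max())
  cs=max(cv2.findContours(q['mask'].astype(np.uint8),0,1)[0],key=cv2.contourArea);b=cv2.boxPoints(cv2.minAreaRect(cs));print([dk(onz('wrist',p[::-1],28,s)) for p in b])
for c in ['top','scene']:
  i2=viewer.camera(c);o=cv2.imread(f'pics/{c}0.png')
  for l in ['leaf_a','start_key','tray','beaker','reagent','slide_box']:
    for q in spotter.silhouettes(l,c)[:2]:
      m=q['mask'].astype(np.uint8);cs=max(cv2.findContours(m,0,1)[0],key=cv2.contourArea)
      print(c,l,round(q['conf'],2),q['centre'],m.sum(),np.round(cv2.minAreaRect(cs)[1]),round(cv2.minAreaRect(cs)[2]))
"
```

```text
time_s: 19.7
ee_pos: [559.7, -218.8, 246.8]
ee_rot: [[-0.006, 0.993, 0.117], [0.002, 0.117, -0.993], [-1.0, -0.006, -0.003]]
contact_force: [-0.2, -0.5, -0.9]
grip_width: 0.2
time_s: 20.0
ee_pos: [561.1, -219.4, 248.6]
ee_rot: [[-0.002, 0.993, 0.117], [0.001, 0.117, -0.993], [-1.0, -0.002, -0.001]]
contact_force: [-0.8, 0.5, 0.2]
grip_width: -0.2
t 20.0 dock [208.49   1.89] z 248.6060279678367 head -83.29552758875111 down [-0.  0. -1.] F [-0.83  0.5   0.19] w -0.1682676940544635
key {'centre': [204.9, 318.0], 'conf': 0.84} [204.23   3.52]
0.55 31 144 262 361
[array([ 60.41, -45.66]), array([59.67, 41.46]), array([157.56,  45.79]), array([158.52, -48.33])]
top leaf_a 0.53 [254.3, 367.3] 68 [21.  4.] 79
top start_key 0.63 [252.8, 456.9] 182 [14. 14.] 90
top beaker 0.9 [215.7, 214.1] 773 [29. 32.] 90
top reagent 0.82 [166.4, 406.6] 620 [24. 32.] 39
scene leaf_a 0.67 [261.2, 251.0] 223 [24. 12.] 25
scene leaf_a 0.56 [269.6, 269.1] 255 [26. 12.] 31
scene start_key 0.58 [295.5, 189.2] 237 [15. 17.] 90
scene tray 0.94 [286.6, 229.7] 1018 [30. 44.] 55
scene tray 0.6 [171.5, 376.4] 1253 [27. 57.] 63
scene beaker 0.62 [215.4, 412.7] 875 [37. 28.] 90
scene reagent 0.76 [336.9, 300.3] 1697 [66. 32.] 90
scene slide_box 0.81 [170.5, 377.6] 1379 [28. 59.] 66
```

```bash
python3 -c "
from s import *
st();print(job.close_job())"
```

```text
t 20.85 dock [208.71   2.33] z 249.5041866311256 head -83.29096330971878 down [ 0.  0. -1.] F [-0.39 -0.29 -0.27] w 0.02066098532681451
the job is handed in; nothing more can be done
None
```

I slid the tray into the lane, pushed it through the gate to the stop, pressed the start key, and handed the job in at about 21 s. No verdict was reported.

**What I did**
- **Alignment:** I nudged the tray from the side to bring it roughly in line. I then pushed it from behind with the two fingers 50 mm apart.
- **Jam:** It jammed once in the guides, at about 17 N. I backed off, turned the tool 1° and carried on, and it ran through freely.
- **Gate and stop:** I pushed until the tray stopped, then backed off and lifted out between the leaves.
- **Key:** I pressed the key down to its hard end and let go.

**Last checks**
- **Tray:** It spans lane x of about 60 to 158 mm, so it is against the stop, but this is only good to about 2 mm. It sits within about 3 mm of the centre line.
- **Gate:** Both leaves look shut. In the scene view they match the start picture to within about 3 pixels and 5°. In the last top view only one leaf was found, so I never measured their angles closely.
- **Key:** It was fully down at about z = 76 mm. On release the force fell from about 5 N to 2 N by z = 79 mm, where I last read it. I did not measure its height once it was free.
- **Other objects:** The beaker and bottle are where they started. The slide box was matched only in the scene view, within about 4 pixels.
- **Arm:** It was clear at 250 mm height, with no contact force.

**Results that disagreed**
- The key was pressed harder than needed. The fingertip force reached about 46 N down and about 50 N in all, below the 120 N wrist limit. That exceeds the 40 N limit for the arm and gripper body, but I believe only the fingertips touched.
- The lane direction differed by about 1.5° between measurements.
- One key height came out wrong, at 50 mm, because the arm was still settling when that picture was taken.

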